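# Clear the ink pad and put the stamp on it

### The arm

A 6-joint arm with a two-finger parallel gripper is mounted at the origin on a cart in front of the work surface, level with it; the furniture and walls round the work are solid. World frame = base frame: x ahead of the robot, y to its left, z up, the work surface at z = 0. Lengths are in mm, angles in rad, forces in N, time in s.
With the tool pointing down it reaches from about 275 to 850 mm from the base axis. Payload 5.2 kg.
Tool frame: the origin (TCP) lies at the very end of the fingers, on their centre line; the grasp point (between the pads) lies 19 mm behind it; z points along the fingers, x is the direction in which the jaws open and shut, and the axes are right-handed (so a half turn about z gives the same grasp; the last joint's range is limited). The gripper opens to 85 mm and grips with 20 to 120 N. Pads are 22 mm wide; open, the fingers measure 114 mm over their backs; the gripper's body (76 mm by 85 mm) begins 54 mm behind the grasp point. The pads swing forward as they close: fully open they stand 13 mm farther back than shut.
Start: joints at [-1.537, 0.259, 1.535, -0, 1.348, -0.203], TCP at [129.047, -534.651, 206.81] pointing down, gripper open.
Joint ranges: [-3.14, 3.14], [-0.91, 2.08], [0.19, 2.58], [-1.22, 4.36], [0.22, 2.71], [-3.12, 3.12]. Speed limits (rad/s): [2.57, 2.57, 3.14, 3.14, 3.14, 3.14].

### API

Orientations are given as a rotation vector (axis times angle).
In Python, from plant import state, snapshot, close_job, recognise gives the robot as it stands. The module is installed in compiled form; this text tells all that it offers.
- The arm moves only by the tool send_rows, never from a script. Its argument "increments" is a list that holds one entry, the list of rows, each a list of 5 numbers: the shift along the tool's x, y, z in mm, then the turn about the tool's z in rad, then the opening, from -1 (shut) to 1 (fully open), so that 0 is half open. A call has exactly 5 rows; each row shifts and turns the pose as measured when the row begins, along the tool's axes as they then stand; what a row does not reach is not made up. A row lasts 1/12 s, in which the tool goes at most 41.7 mm and 7.16 degrees, less where a joint would pass 70% of its speed; a pose out of reach is approached as far as the arm can. A call is refused whole if a number of a shift passes 41.7 or a number of a turn 0.125, either way. A call with a gripper value outside its range is refused whole. The fingers move at their own pace and stop on an object; "squeeze" is the grip in N (left out, the last holds). Time passes only in rows, so rows that do not move let the fingers close, or fill a call up. It gives the time, the measured TCP pose, the force and the opening at its end, in the units of the state.
- state(): the state, without advancing time (a new reading comes with each control period).
- snapshot(name): name is "scene" or "top" or "wrist"; returns a dict with "img" (400x640x3 uint8, red, green, blue), "range_z" (400x640 float32, mm along the optical axis (not along the pixel's ray), 0 where there is no reading), "mtx" (3x3 intrinsics, pixels), "eye" and "orientation" of the camera in the world. Camera axes: x right, y down, z forward; pixel columns grow to the right and rows downward; lengths in mm; the calibration is good to about 2 mm. The wrist camera is an equidistant fisheye: a pixel r from the principal point sees the ray r / f radians off the axis. A picture is of the moment at which its call begins.
- close_job(): hands the job in, once; it reports no verdict.
Trained networks look in the newest picture that a camera, given by its name, has taken for a name from the list of things; names that differ only in an ending like _2 or _b are one class to them, and where a whole thing is asked for, a point or a joint stands for the part that bears it (a point fixed in the world has none). Each returns a list of dicts, best first, with "conf" (0 to 1); they miss things now and then, are a little off and sometimes report something else, mostly with a low value. They report only what shows in the picture. A call takes as long as a camera call. They do not tell look-alikes from the thing itself.
- recognise(name, camera): "uv" ([column, row] in pixels, amid what is visible of it).
The state is a dict: "time": time; "qpos": joint angles; "qvel": joint speeds; "joint_efforts": joint torques, N m; "eef_pos": TCP position; "tool_rot": TCP orientation; "force": force on the tool from outside, world axes, zero at the start; "ft_torque": the same for the moment, N m; "grip_width": finger opening in mm.
Only numpy, scipy, OpenCV 4.12 (cv2) and the standard library are available. Lean on these libraries where they do the work, as an engineer would, in place of code of your own. Each camera call takes 0.05 s, during which the arm holds its last target.

### The job

Somebody left the blue-and-white fingertip oximeter lying on the open ink pad. Lift it off and set it down right way up on the bare worktop, clear of the pad and its lid; then stand the red-handled rubber stamp upright in the middle of the ink pad, its long side along the pad's long side, and let go. Do not knock over the brown dropper bottle.

Things in the scene. Friction and masses are not known exactly. Their poses are not given: they have to be found in the camera images.
- ink_pad: Open ink pad, fixed to the worktop. A light metal tin 80 (x) x 120 (y) mm and 13 mm high carries a dark blue felt 66 (x) x 104 (y) mm whose flat top is 16 mm above the worktop. Its empty lid, 80 x 120 mm, 9 mm high, lies folded open on the worktop behind it, its centre 85 mm along the pad's +x. The origin is under the middle of the felt, at worktop height; y is the pad's long direction, z is up.
- oximeter_center (a point): Fingertip pulse oximeter, blue upper shell and white lower shell, 34 (x) x 58 (y) x 30 (z) mm, about 50 g, lying right way up on the ink pad at the start. This point is its centre, 15 mm above its underside; y is its long direction, z is up. Best gripped across its 34 mm width (its x). Worktop always free to set it on: 0.40 to 0.48 m ahead of the robot, 0.19 to 0.28 m to its left.
- stamp_center (a point): Rubber stamp standing upright on the worktop: black base block 24 (x) x 48 (y) mm and 15 mm high, with a round dark red handle, 67 mm tall in all, about 55 g. This point is its centre, half-way up (33.5 mm above its underside). The handle is on the vertical axis through this point; its knob, 22 mm across, is from 34 to 67 mm above the underside, to be gripped there. y is the long direction of the base, z is up.
- dropper_center (a point): Brown glass dropper bottle with a black dropper top, 34 mm across and 102 mm tall, standing loose near the stamp; a bystander. This point is its centre, 51 mm above its underside; z is up.
Mind the look-alikes: they are no part of the job. Of the things that look like the part that bears oximeter_center, the smaller one is meant. Of the things that look like the part that bears dropper_center, the larger one is meant.

How it is judged:
By the outcome, as a careful person would: the job done as asked, in the order asked, and still so for the second after the job is handed in, with the robot touching nothing.
It also fails if it takes over 48 s, if anything falls off the work surface, if the arm or the gripper's body presses on something with over 40 N, if the wrist force passes 120 N, or if a joint passes its speed limit or range.

## Working session

There is one attempt and no reset: what is moved stays moved. The work goes in short steps, Python scripts to look and compute and a tool call to move; the robot and the scene stay as the last step left them, time stands still between calls to the robot, and variables do not carry over. Pictures are saved under pics/ and viewed, and the job is handed in when it is done.

Besides the shell and the picture viewer there is one more tool, called after "Request:" by a JSON object that holds its "op" and its "data", one argument or row to a line. send_rows: Moves the arm, as the interface text tells. Its arguments: {"type":"object","properties":{"increments":{"type":"array"},"squeeze":{"type":"number"}},"required":["increments"]}

```bash
mkdir -p pics; cat > h.py <<'E'
import numpy as np, cv2
from plant import state, snapshot, close_job, recognise
from scipy.spatial.transform import Rotation as R
def Rm(o):
    o=np.array(o,float); return o if o.shape==(3,3) else R.from_rotvec(o).as_matrix()
def p3(s,u,v,d=None):
    u=np.asarray(u,float);v=np.asarray(v,float);K=np.array(s['mtx'])
    if d is None: d=s['range_z'][v.astype(int),u.astype(int)]
    c=np.stack([(u-K[0,2])/K[0,0]*d,(v-K[1,2])/K[1,1]*d,d],-1)
    return c@Rm(s['orientation']).T+np.array(s['eye'])
def save(n,im): cv2.imwrite('pics/'+n+'.png',im[...,::-1])
E
python3 - <<'E'
from h import *
for c in ['scene','top']:
    s=snapshot(c); save(c+'1',s['img']); print(c,s['eye'],s['orientation'],s['mtx'])
    np.savez('/tmp/'+c,**s)
    for n in ['ink_pad','oximeter_center','stamp_center','dropper_center']:
        for r in recognise(n,c): print(n,np.round(r['uv']),round(r['conf'],2),np.round(p3(s,*r['uv'])))
print(state())
E
```

```text
scene [188.01525345 430.41353935 649.23073792] [-0.75712003  2.58261217 -1.13608829] [[405.75762167   0.         315.59286124]
 [  0.         405.75762167 195.80952856]
 [  0.           0.           1.        ]]
ink_pad [256. 271.] 0.87 [540.  85.   9.]
oximeter_center [278. 208.] 0.7 [588. -54.  38.]
oximeter_center [276. 266.] 0.68 [496.  76.  45.]
dropper_center [320. 178.] 0.94 [ 555. -169.   58.]
dropper_center [336. 170.] 0.69 [ 549. -235.   40.]
top [ 448.42535186 -113.95113173  896.45518352] [-2.12928711  2.18306195 -0.05689605] [[393.63693546   0.         314.04867016]
 [  0.         393.63693546 210.16416532]
 [  0.           0.           1.        ]]
ink_pad [251. 200.] 0.6 [557.  63.   3.]
ink_pad [358. 193.] 0.22 [ 557. -177.   78.]
oximeter_center [310. 174.] 0.97 [609. -76.  40.]
oximeter_center [243. 227.] 0.75 [494.  74.  48.]
stamp_center [349. 242.] 0.77 [ 457. -154.   65.]
dropper_center [357. 194.] 0.64 [ 556. -173.   78.]
dropper_center [384. 196.] 0.53 [ 554. -233.   46.]
{'time': 0.5, 'qpos': array([-1.53679497e+00,  2.58600087e-01,  1.53503269e+00,  2.93321267e-06,
        1.34801757e+00, -2.02789163e-01]), 'qvel': array([ 0.00086951, -0.00049561, -0.00240292,  0.00030457,  0.00104971,
        0.00129393]), 'joint_efforts': array([-1.44931379e-03, -4.45528650e+01, -2.90648407e+01, -2.93526009e-04,
        2.14306361e-03,  1.29378560e-05]), 'eef_pos': array([ 129.05018964, -534.62628005,  206.79655019]), 'tool_rot': array([-2.46824759e+00,  1.94346845e+00,  5.50159180e-05]), 'force': array([ 0.1539818 , -0.01714506, -0.21384561]), 'ft_torque': array([ 0.0035755 , -0.02103504, -0.00910781]), 'grip_width': 85.37250869282413}
```

View pics/scene1.png

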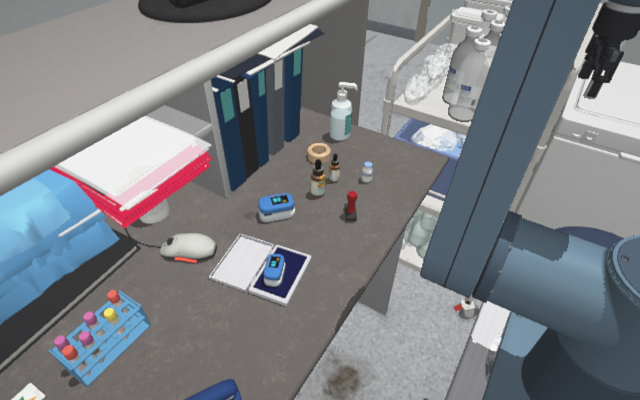

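View pics/top1.png

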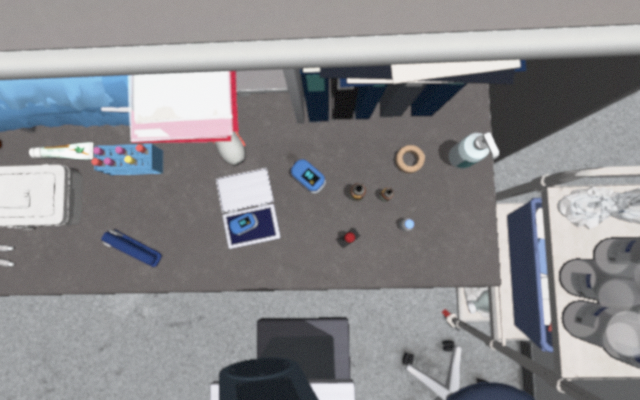

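```bash
python3 - <<'E'
import numpy as np,cv2
s=np.load('/tmp/top.npz');im=s['img'][140:290,200:410]
cv2.imwrite('pics/crop1.png',cv2.resize(im[...,::-1],None,fx=3.8,fy=3.8,interpolation=cv2.INTER_CUBIC))
E
```

```text
(no output)
```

View pics/crop1.png

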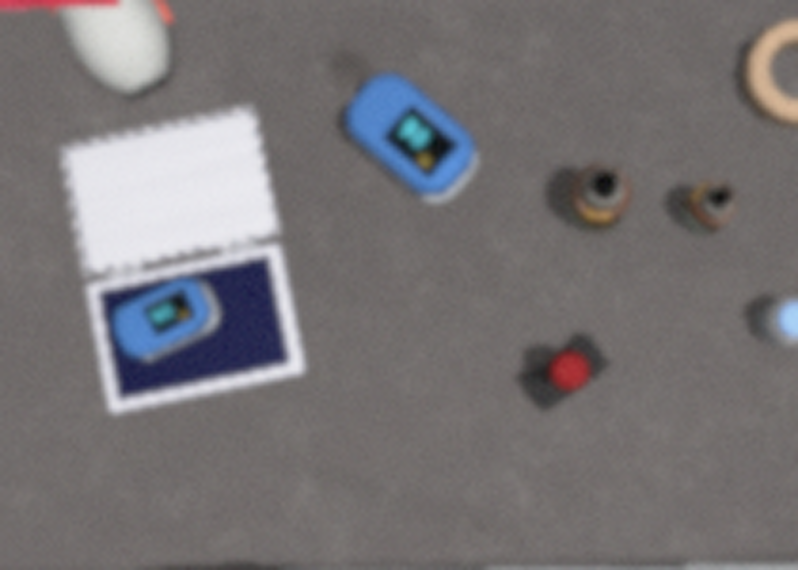

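The top view shows two oximeters: (243,227) lies on the pad and is smaller, so it is the one meant. (310,174) lies on the bench and is bigger, a look-alike. Of the two droppers, (357,192) is the larger and is the bystander, (386,194) the smaller. The stamp is at (349,238) and the pad's felt is around (250,227). The crop confirms this. Now I measure poses.

```bash
cat > m.py <<'E'
from h import *
def cloud(s):
    v,u=np.mgrid[0:400,0:640]; return p3(s,u,v)
def rect(P):
    r=cv2.minAreaRect(P[:,:2].astype(np.float32)); return np.round(r[0],1),np.round(r[1],1),round(r[2],1)
def pca(P):
    q=P[:,:2]-P[:,:2].mean(0); w,V=np.linalg.eigh(q.T@q); return np.round(np.degrees(np.arctan2(V[1,1],V[0,1]))%180,1)
E
python3 - <<'E'
from m import *
for c in ['top','scene']:
    s=dict(np.load('/tmp/'+c+'.npz')); W=cloud(s); hsv=cv2.cvtColor(s['img'],cv2.COLOR_RGB2HSV); ok=s['range_z']>0
    X,Y,Z=W[...,0],W[...,1],W[...,2]
    H,S,V=[hsv[...,i].astype(int) for i in range(3)]
    print(c,'table z',np.median(Z[ok&(abs(X-450)<40)&(abs(Y+60)<30)]))
    reg=ok&(abs(X-510)<130)&(abs(Y-70)<90)
    for n,m in dict(oxi=reg&(Z>36)&(Z<60)&(X<550),felt=reg&(H>110)&(V<110)&(S>100)&(Z<25),white=reg&(S<50)&(V>170)&(Z<30),
      tin=reg&(Z>9.5)&(Z<60)&(X<535), stamp=ok&(abs(X-457)<50)&(abs(Y+154)<50)&(Z>8)&(Z<90),stampbase=ok&(abs(X-457)<50)&(abs(Y+154)<50)&(Z>8)&(Z<22),knob=ok&(abs(X-457)<50)&(abs(Y+154)<50)&(Z>50)&(Z<90),drop=ok&(abs(X-550)<40)&(abs(Y+170)<35)&(Z>15),big=ok&(abs(X-600)<60)&(abs(Y+70)<60)&(Z>15)).items():
        if m.sum()>5: print(n,m.sum(),rect(W[m]),pca(W[m]),'mean',np.round(W[m].mean(0),1),'med',np.round(np.median(W[m],0),1),'zmax',round(np.percentile(Z[m],98),1))
E
```

```text
top table z 0.4151701855080887
oxi 362 (array([502.1,  74.5]), array([32.7, 55. ]), 25.1) 113.8 mean [501.8  74.1  45.6] med [502.1  73.7  45.8] zmax 49.7
felt 588 (array([498.1,  63.1]), array([57.4, 96.2]), 10.3) 114.8 mean [493.9  50.6  16.4] med [489.4  41.7  16.4] zmax 19.4
white 2338 (array([540. ,  72.4]), array([166.7, 123.3]), 10.2) 15.1 mean [561.5  74.6   5.3] med [568.9  75.7   3.3] zmax 15.9
tin 1774 (array([500.4,  62.5]), array([ 87.6, 120.7]), 9.6) 96.7 mean [494.8  61.1  21.9] med [494.3  60.5  16.4] zmax 48.1
stamp 227 (array([ 465.2, -157.3]), array([23.8, 47.9]), 34.1) 123.7 mean [ 464.8 -156.2   34.1] med [ 464.4 -155.1   16.6] zmax 67.5
stampbase 139 (array([ 465.2, -157.3]), array([23.8, 47.9]), 34.1) 124.0 mean [ 464.6 -155.9   15.3] med [ 463.4 -150.5   15.2] zmax 18.4
knob 88 (array([ 465.2, -157.5]), array([21.3, 19.1]), 88.3) 81.1 mean [ 465.1 -156.7   63.8] med [ 465.2 -157.    64. ] zmax 68.1
drop 222 (array([ 564.1, -177.9]), array([32.7, 32.8]), 70.4) 59.5 mean [ 561.1 -175.8   68.2] med [ 560.3 -175.2   63.2] zmax 102.0
big 711 (array([605.1, -70.9]),
[... 588 characters left out ...]
9  21.8] med [489.4  79.4  16. ] zmax 46.8
stamp 284 (array([ 466.1, -156.2]), array([23.6, 49.8]), 34.0) 135.6 mean [ 463.2 -150.5   33.7] med [ 462.7 -150.3   23.5] zmax 66.2
stampbase 135 (array([ 466.1, -156.2]), array([23.6, 49.8]), 34.0) 134.6 mean [ 462.1 -148.6   14.8] med [ 460.7 -147.8   14.8] zmax 20.5
knob 94 (array([ 465.3, -154.6]), array([20. , 18.9]), 25.3) 13.3 mean [ 464.3 -152.3   60.9] med [ 464.1 -151.3   62.4] zmax 67.4
drop 403 (array([ 562.2, -173. ]), array([34.8, 23.6]), 39.1) 30.9 mean [ 561.2 -169.7   54.6] med [ 560.7 -168.9   54.4] zmax 98.0
big 733 (array([606.1, -67.9]), array([78.1, 46.6]), 49.3) 47.2 mean [601.2 -62.5  35. ] med [601.2 -61.9  40. ] zmax 43.2
```

```bash
cat > plan.py <<'E'
import sys
from h import *
def yaw_of(r): M=Rm(r); return np.arctan2(M[1,0],M[0,0])
def plan(t,yawdeg=None,n=5,maxs=40,st=None):
    st=st or state(); p=np.array(st['eef_pos']); M=Rm(st['tool_rot']); y=yaw_of(M)
    dy=0 if yawdeg is None else (np.radians(yawdeg)-y+np.pi/2)%np.pi-np.pi/2
    t=np.array(t,float)
    print('pos',np.round(p,1),'yaw',round(np.degrees(y),2),'tilt',np.round(M[:,2],4),'q6',round(st['qpos'][5],3),'q1',round(st['qpos'][0],3),'dyaw(deg)',round(np.degrees(dy),2),'t',st['time'],'w',round(st['grip_width'],1),'F',np.round(st['force'],1))
    k=0
    while np.linalg.norm(t-p)>0.3 or abs(dy)>0.003:
        rem=t-p; d=np.linalg.norm(rem); step=rem*min(1,maxs/max(d,1e-9))
        tz=np.clip(-dy,-.12,.12)   # tool z down: turn about tool z = -world yaw
        print(np.round(M.T@step,1).tolist(),round(tz,3))
        p=p+step; M=M@R.from_rotvec([0,0,tz]).as_matrix(); dy+=tz; k+=1
        if k>40: break
if __name__=='__main__':
    a=[float(x) for x in sys.argv[1:]]; plan(a[:3],a[3] if len(a)>3 else None,maxs=a[4] if len(a)>4 else 40)
E
python3 plan.py 502 75 160 24.7
```

```text
pos [ 129.1 -534.6  206.8] yaw -76.43 tilt [ 0.e+00  1.e-04 -1.e+00] q6 -0.203 q1 -1.537 dyaw(deg) -78.87 t 0.5 w 85.4 F [ 0.2 -0.  -0.2]
[-28.2, -28.2, 2.6] 0.12
[-31.4, -24.7, 2.6] 0.12
[-34.1, -20.7, 2.6] 0.12
[-36.4, -16.5, 2.6] 0.12
[-38.1, -12.0, 2.6] 0.12
[-39.2, -7.4, 2.6] 0.12
[-39.8, -2.6, 2.6] 0.12
[-39.9, 2.2, 2.6] 0.12
[-39.3, 6.9, 2.6] 0.12
[-38.2, 11.6, 2.6] 0.12
[-36.5, 16.1, 2.6] 0.12
[-34.4, 20.3, 2.6] 0.056
[-33.2, 22.2, 2.6] -0.0
[-33.2, 22.2, 2.6] -0.0
[-33.2, 22.2, 2.6] -0.0
[-33.2, 22.2, 2.6] -0.0
[-33.2, 22.2, 2.6] -0.0
[-30.0, 20.1, 2.4] -0.0
```

```bash
sed -i 's|(np.radians(yawdeg)-y+np.pi/2)%np.pi-np.pi/2|(np.radians(yawdeg)-y+np.pi)%(2*np.pi)-np.pi|' plan.py; python3 plan.py 502 75 160 24.7
```

```text
pos [ 129.1 -534.6  206.8] yaw -76.43 tilt [ 0.e+00  1.e-04 -1.e+00] q6 -0.203 q1 -1.537 dyaw(deg) 101.13 t 0.5 w 85.4 F [ 0.2 -0.  -0.2]
[-28.2, -28.2, 2.6] -0.12
[-24.6, -31.4, 2.6] -0.12
[-20.7, -34.1, 2.6] -0.12
[-16.5, -36.4, 2.6] -0.12
[-12.0, -38.1, 2.6] -0.12
[-7.3, -39.2, 2.6] -0.12
[-2.6, -39.8, 2.6] -0.12
[2.2, -39.9, 2.6] -0.12
[7.0, -39.3, 2.6] -0.12
[11.6, -38.2, 2.6] -0.12
[16.1, -36.5, 2.6] -0.12
[20.4, -34.3, 2.6] -0.12
[24.3, -31.7, 2.6] -0.12
[27.9, -28.5, 2.6] -0.12
[31.1, -25.0, 2.6] -0.085
[33.2, -22.2, 2.6] -0.0
[33.2, -22.2, 2.6] -0.0
[30.0, -20.1, 2.4] -0.0
```

Request:
{"op": "send_rows", "data": {
  "increments": [
    [[-28, -28, 0, -0.12, 0.2], [-25, -31, 0, -0.12, 0.2], [-21, -34, 0, -0.12, 0.2], [-16, -36, 0, -0.12, 0.2], [-12, -38, 0, -0.12, 0.2]]
  ],
  "squeeze": 35
}}

```text
time: 0.92
eef_pos: [230.0, -366.2, 204.7]
tool_rot: [2.936, -1.108, 0.0]
force: [0.9, -0.3, 0.6]
grip_width: 51.0
```

```bash
python3 plan.py 502 75 150 24.7
```

```text
pos [ 230.  -366.2  204.7] yaw -41.35 tilt [-0.0011 -0.0032 -1.    ] q6 -0.545 q1 -1.267 dyaw(deg) 66.05 t 0.9167 w 51.0 F [ 0.9 -0.3  0.6]
[-6.7, -39.2, 4.1] -0.12
[-2.0, -39.7, 4.1] -0.12
[2.8, -39.7, 4.1] -0.12
[7.5, -39.1, 4.1] -0.12
[12.2, -37.9, 4.1] -0.12
[16.6, -36.2, 4.1] -0.12
[20.8, -33.9, 4.1] -0.12
[24.7, -31.2, 4.1] -0.12
[28.3, -28.0, 4.1] -0.12
[31.4, -24.4, 4.1] -0.073
[33.1, -22.0, 4.1] -0.0
[33.1, -22.0, 4.1] -0.0
[33.1, -22.0, 4.1] -0.0
[1.0, -0.7, 0.1] -0.0
```

Request:
{"op": "send_rows", "data": {
  "increments": [
    [[-7, -39, 0, -0.12, 0.2], [-2, -40, 0, -0.12, 0.2], [3, -40, 0, -0.12, 0.2], [8, -39, 0, -0.12, 0.2], [12, -38, 0, -0.12, 0.2]]
  ]
}}

```text
time: 1.33
eef_pos: [335.5, -187.1, 205.0]
tool_rot: [3.132, -0.151, 0.004]
force: [0.7, -1.1, -0.9]
grip_width: 51.1
```

Request:
{"op": "send_rows", "data": {
  "increments": [
    [[17, -36, 4, -0.12, 0.2], [21, -34, 4, -0.12, 0.2], [25, -31, 4, -0.12, 0.2], [28, -28, 4, -0.12, 0.2], [31, -24, 4, -0.07, 0.2]]
  ]
}}

```text
time: 1.75
eef_pos: [438.1, -6.4, 186.6]
tool_rot: [3.038, 0.745, 0.011]
force: [1.0, -0.1, -0.1]
grip_width: 51.2
```

```bash
python3 plan.py 502 75 150 24.7
```

```text
pos [438.1  -6.4 186.6] yaw 27.56 tilt [ 0.0102 -0.0111 -0.9999] q6 -0.741 q1 -0.263 dyaw(deg) -2.86 t 1.75 w 51.2 F [ 1.  -0.1 -0.1]
[34.3, -15.7, 13.2] 0.05
[33.5, -17.4, 13.2] -0.0
[24.9, -13.0, 9.8] -0.0
```

Request:
{"op": "send_rows", "data": {
  "increments": [
    [[34, -16, 13, 0.05, 0.2], [33, -17, 13, 0, 0.2], [25, -13, 10, 0, 0.2], [0, 0, 0, 0, 0.2], [0, 0, 0, 0, 0.2]]
  ]
}}

```text
time: 2.17
eef_pos: [506.4, 87.8, 149.1]
tool_rot: [3.052, 0.688, 0.02]
force: [-0.4, -0.6, -0.5]
grip_width: 51.1
```

```bash
python3 plan.py 502 75 60 24.7; python3 - <<'E'
from h import *
s=snapshot('wrist');save('wrist1',s['img']);np.savez('/tmp/wrist',**s);print(s['mtx'],s['eye'],s['orientation'])
E
```

```text
pos [506.4  87.8 149.1] yaw 25.43 tilt [ 0.0152 -0.0098 -0.9998] q6 -0.479 q1 -0.039 dyaw(deg) -0.73 t 2.1667 w 51.1 F [-0.4 -0.6 -0.5]
[-4.6, 3.7, 39.6] 0.013
[-4.5, 3.7, 39.6] -0.0
[-1.2, 0.9, 10.0] -0.0
[[309.70691629   0.         318.15674721]
 [  0.         309.70691629 192.78283269]
 [  0.           0.           1.        ]] [469.46565861 164.19656482 314.16596089] [2.7422526  0.61657971 0.11845365]
```

View pics/wrist1.png

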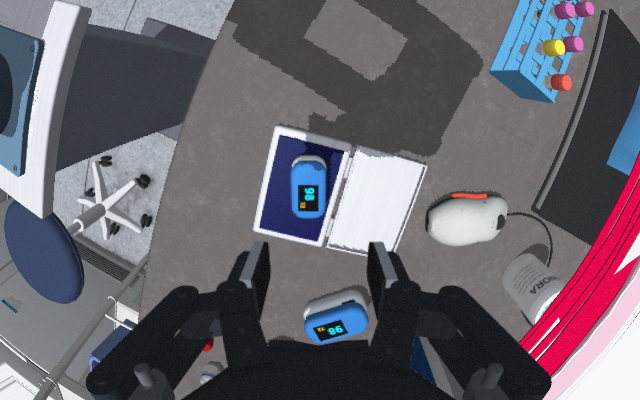

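```bash
cat >> h.py <<'E'
def fish(s):
    K=np.array(s['mtx']); v,u=np.mgrid[0:400,0:640]; x=(u-K[0,2])/K[0,0]; y=(v-K[1,2])/K[1,1]; r=np.hypot(x,y)
    k=np.where(r>1e-6,np.tan(np.minimum(r,1.5))/np.maximum(r,1e-6),1); d=s['range_z']
    c=np.stack([x*k*d,y*k*d,d],-1); return c@Rm(s['orientation']).T+np.array(s['eye'])
E
python3 - <<'E'
from m import *
s=dict(np.load('/tmp/wrist.npz'));W=fish(s);X,Y,Z=[W[...,i] for i in range(3)];ok=s['range_z']>0
v,u=np.mgrid[0:400,0:640]; roi=ok&(u>240)&(u<440)&(v>115)&(v<240)
for n,m in dict(oxi=roi&(Z>34)&(Z<60)&(abs(X-500)<50),tin=roi&(Z>9.5)&(Z<60)&(X<535),all=roi&(Z>5)&(Z<60)&(u<435)).items():
    print(n,m.sum(),rect(W[m]),pca(W[m]),np.round(np.percentile(Z[m],[50,98]),1))
E
python3 plan.py 502 75 60 24.7
```

```text
oxi 1906 (array([503. ,  76.6]), array([32.5, 56.3]), 25.9) 114.9 [44.5 46. ]
tin 7773 (array([500.8,  64.2]), array([ 85.2, 119.9]), 10.5) 92.0 [15.1 45.6]
all 9115 (array([557.6,  75.1]), array([201. , 120.1]), 10.7) 23.7 [14.9 45.5]
pos [506.3  87.5 149.2] yaw 25.37 tilt [ 0.0153 -0.0094 -0.9998] q6 -0.479 q1 -0.04 dyaw(deg) -0.67 t 2.2167 w 51.5 F [ 0.1 -0.3 -0.1]
[-4.5, 3.6, 39.6] 0.012
[-4.4, 3.7, 39.6] -0.0
[-1.1, 0.9, 10.0] -0.0
```

Request:
{"op": "send_rows", "data": {
  "increments": [
    [[-4, 4, 20, 0.01, 0.2], [-4, 4, 25, 0, 0.2], [-1, 1, 20, 0, 0.2], [0, 0, 10, 0, 0.2], [0, 0, 0, 0, 0.2]]
  ]
}}

```text
time: 2.63
eef_pos: [503.5, 69.3, 76.1]
tool_rot: [3.054, 0.664, 0.031]
force: [-0.4, 0.3, 0.5]
grip_width: 51.0
```

```bash
python3 plan.py 502.5 76 19 24.7 20
```

```text
pos [503.5  69.3  76.1] yaw 24.54 tilt [ 0.0227 -0.0115 -0.9997] q6 -0.497 q1 -0.076 dyaw(deg) 0.16 t 2.6333 w 51.0 F [-0.4  0.3  0.5]
[0.3, -2.7, 19.8] -0.003
[0.3, -2.7, 19.8] -0.0
[0.3, -2.3, 17.4] -0.0
```

Request:
{"op": "send_rows", "data": {
  "increments": [
    [[0, -3, 18, 0, 0.2], [0, -2, 16, 0, 0.2], [0, -2, 10, 0, 0.2], [0, 0, 0, 0, 0.2], [0, 0, 0, 0, 0.2]]
  ]
}}

```text
time: 3.05
eef_pos: [503.1, 70.1, 35.8]
tool_rot: [3.053, 0.653, 0.04]
force: [0.1, -0.5, 0.4]
grip_width: 51.1
```

```bash
python3 plan.py 502.5 76 19 24.7 20
```

```text
pos [503.1  70.1  35.8] yaw 24.15 tilt [ 0.029  -0.0133 -0.9995] q6 -0.485 q1 -0.073 dyaw(deg) 0.55 t 3.05 w 51.1 F [ 0.1 -0.5  0.4]
[1.5, -6.0, 16.7] -0.01
```

Request:
{"op": "send_rows", "data": {
  "increments": [
    [[0.5, -3, 3, -0.01, 0.2], [0.5, -3, 4, 0, 0.2], [0.5, -1, 4, 0, 0.2], [0, 0, 2, 0, 0.2], [0, 0, 0, 0, 0.2]]
  ]
}}

```text
time: 3.47
eef_pos: [504.5, 76.9, 25.3]
tool_rot: [3.048, 0.668, 0.049]
force: [0.2, 0.6, 0.0]
grip_width: 51.1
```

```bash
python3 plan.py 502.5 76 19 24.7 20
```

```text
pos [504.5  76.9  25.3] yaw 24.76 tilt [ 0.0355 -0.0138 -0.9993] q6 -0.48 q1 -0.059 dyaw(deg) -0.06 t 3.4667 w 51.1 F [0.2 0.6 0. ]
[-2.4, -0.2, 6.3] 0.001
```

Request:
{"op": "send_rows", "data": {
  "increments": [
    [[-1, 0, 3, 0, 0.2], [-1, 0, 4, 0, 0.2], [0, 0, 0, 0, -0.6], [0, 0, 0, 0, -0.6], [0, 0, 0, 0, -0.6]]
  ]
}}

```text
time: 3.88
eef_pos: [503.1, 76.2, 18.0]
tool_rot: [3.047, 0.669, 0.05]
force: [-0.0, 0.9, 3.3]
grip_width: 28.8
```

```bash
python3 plan.py 502.5 76 19 24.7 20; python3 -c "
from h import *
s=state();print(s['qpos'],s['qvel'],s['joint_efforts'])"
```

```text
pos [503.1  76.2  18. ] yaw 24.8 tilt [ 0.0361 -0.0138 -0.9993] q6 -0.482 q1 -0.06 dyaw(deg) -0.1 t 3.8833 w 28.8 F [-0.   0.9  3.3]
[-0.6, -0.1, -1.0] 0.002
[-0.06035156  0.37961076  1.8953089  -0.01574216  0.82987738 -0.48240781] [-1.07402509e-03  6.57900963e-04  1.91717829e-04 -8.64130898e-04
 -1.69933463e-04 -5.99171612e-05] [-1.77604775e-01 -4.21973813e+01 -2.09238893e+01 -6.81039970e-02
 -6.43124599e-01 -2.08210731e-04]
```

Request:
{"op": "send_rows", "data": {
  "increments": [
    [[0, 0, 0, 0, -1], [0, 0, 0, 0, -1], [0, 0, -1, 0, -1], [0, 0, 0, 0, -1], [0, 0, 0, 0, -1]]
  ]
}}

```text
time: 4.3
eef_pos: [503.0, 76.1, 18.9]
tool_rot: [3.048, 0.669, 0.05]
force: [-0.2, 0.7, -0.2]
grip_width: 28.9
```

```bash
python3 plan.py 502.5 76 19 24.7 20; python3 - <<'E'
from h import *
s=snapshot('wrist');save('wrist2',s['img'])
s=snapshot('scene');save('scene2',cv2.resize(s['img'][190:310,190:350],None,fx=4,fy=4))
E
```

```text
pos [503.   76.1  18.9] yaw 24.79 tilt [ 0.0357 -0.0138 -0.9993] q6 -0.482 q1 -0.061 dyaw(deg) -0.09 t 4.3 w 28.9 F [-0.2  0.7 -0.2]
[-0.5, -0.1, -0.1] 0.001
```

View pics/wrist2.png

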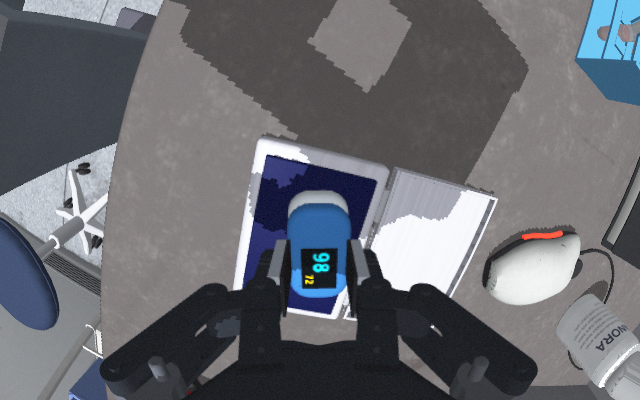

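View pics/scene2.png

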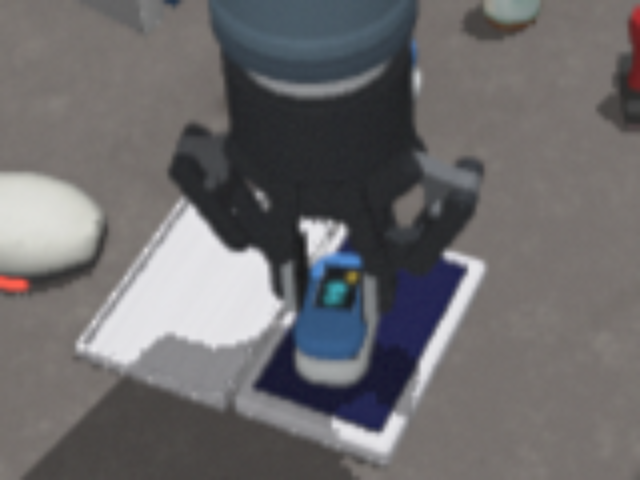

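The wrist picture shows the oximeter between the pads at (318,245), and the scene crop agrees. I'll lift it now.

Request:
{"op": "send_rows", "data": {
  "increments": [
    [[0, 0, -8, 0, -1], [0, 0, -15, 0, -1], [0, 0, -20, 0, -1], [0, 0, -20, 0, -1], [0, 0, -10, 0, -1]]
  ]
}}

```text
time: 4.82
eef_pos: [497.3, 77.2, 93.1]
tool_rot: [3.05, 0.669, 0.037]
force: [0.5, 0.2, -0.2]
grip_width: 28.6
```

```bash
python3 plan.py 440 235 80 24.7 25
```

```text
pos [497.3  77.2  93.1] yaw 24.77 tilt [ 0.0275 -0.0133 -0.9995] q6 -0.484 q1 -0.059 dyaw(deg) -0.07 t 4.8167 w 28.6 F [ 0.5  0.2 -0.2]
[2.1, -24.9, 1.4] 0.001
[2.0, -24.9, 1.4] -0.0
[2.0, -24.9, 1.4] -0.0
[2.0, -24.9, 1.4] -0.0
[2.0, -24.9, 1.4] -0.0
[2.0, -24.9, 1.4] -0.0
[1.5, -18.3, 1.0] -0.0
```

Request:
{"op": "send_rows", "data": {
  "increments": [
    [[1, -15, 0, 0, -1], [2, -25, 0, 0, -1], [2, -25, 0, 0, -1], [2, -25, 0, 0, -1], [2, -25, 0, 0, -1]]
  ]
}}

```text
time: 5.23
eef_pos: [462.6, 184.6, 98.1]
tool_rot: [3.048, 0.656, 0.058]
force: [0.5, -0.4, -0.7]
grip_width: 28.7
```

```bash
python3 plan.py 440 235 70 24.7 25;  python3 - <<'E'
from h import *
s=snapshot('wrist');save('wrist3',s['img'])
E
```

```text
pos [462.6 184.6  98.1] yaw 24.32 tilt [ 0.0412 -0.0149 -0.999 ] q6 -0.239 q1 0.172 dyaw(deg) 0.38 t 5.2333 w 28.7 F [ 0.5 -0.4 -0.7]
[-0.3, -22.6, 10.6] -0.007
[-0.1, -22.6, 10.6] -0.0
[-0.1, -10.8, 5.1] -0.0
```

View pics/wrist3.png

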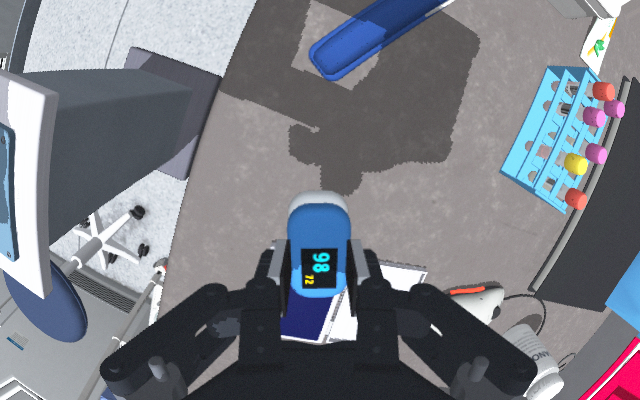

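Request:
{"op": "send_rows", "data": {
  "increments": [
    [[0, -15, 5, 0, -1], [0, -12, 10, 0, -1], [0, -5, 12, 0, -1], [0, 0, 12, 0, -1], [0, 0, 5, 0, -1]]
  ]
}}

```text
time: 5.7
eef_pos: [449.2, 221.7, 56.5]
tool_rot: [3.049, 0.668, 0.068]
force: [-0.5, 0.1, -0.6]
grip_width: 28.7
```

```bash
python3 plan.py 440 235 5 24.7 15
```

```text
pos [449.2 221.7  56.5] yaw 24.74 tilt [ 0.0469 -0.01   -0.9988] q6 -0.163 q1 0.252 dyaw(deg) -0.04 t 5.7 w 28.7 F [-0.5  0.1 -0.6]
[-1.3, -4.8, 14.1] 0.001
[-1.3, -4.8, 14.1] -0.0
[-1.3, -4.8, 14.1] -0.0
[-0.8, -2.9, 8.5] -0.0
```

Request:
{"op": "send_rows", "data": {
  "increments": [
    [[-1, -4, 14, 0, -1], [-1, -4, 14, 0, -1], [0, -2, 10, 0, -1], [0, 0, 5, 0, -1], [0, 0, 0, 0, -1]]
  ]
}}

```text
time: 6.12
eef_pos: [446.5, 229.3, 13.0]
tool_rot: [3.048, 0.668, 0.071]
force: [-1.0, 0.6, -1.6]
grip_width: 28.9
```

```bash
python3 plan.py 445 230 4 24.7 15
```

```text
pos [446.5 229.3  13. ] yaw 24.74 tilt [ 0.0487 -0.0099 -0.9988] q6 -0.141 q1 0.269 dyaw(deg) -0.04 t 6.1167 w 28.9 F [-1.   0.6 -1.6]
[-1.4, -1.6, 9.0] 0.001
```

Request:
{"op": "send_rows", "data": {
  "increments": [
    [[0, 0, 3, 0, -1], [0, 0, 3, 0, -1], [0, 0, 2, 0, -1], [0, 0, 1, 0, -1], [0, 0, 0, 0, -1]]
  ]
}}

```text
time: 6.53
eef_pos: [449.2, 228.8, 5.2]
tool_rot: [3.049, 0.666, 0.076]
force: [-0.7, -0.2, -0.8]
grip_width: 28.5
```

Request:
{"op": "send_rows", "data": {
  "increments": [
    [[0, 0, 1, 0, -1], [0, 0, 1, 0, -1], [0, 0, 0.5, 0, -1], [0, 0, 0, 0, -1], [0, 0, 0, 0, -1]]
  ]
}}

```text
time: 6.95
eef_pos: [450.1, 228.9, 3.2]
tool_rot: [3.049, 0.666, 0.078]
force: [0.7, -0.1, -0.5]
grip_width: 28.8
```

```bash
python3 plan.py 449 228 4 24.7 15;python3 - <<'E'
from h import *
s=snapshot('scene');print([r['uv'] for r in recognise('oximeter_center','scene')]);save('scene4',cv2.resize(s['img'][240:400,150:350],None,fx=4,fy=3.7))
E
```

```text
pos [450.1 228.9   3.2] yaw 24.68 tilt [ 0.0533 -0.009  -0.9985] q6 -0.141 q1 0.267 dyaw(deg) 0.02 t 6.95 w 28.8 F [ 0.7 -0.1 -0.5]
[-1.3, 0.4, -0.8] -0.0
[[242.2, 359.4]]
```

View pics/scene4.png

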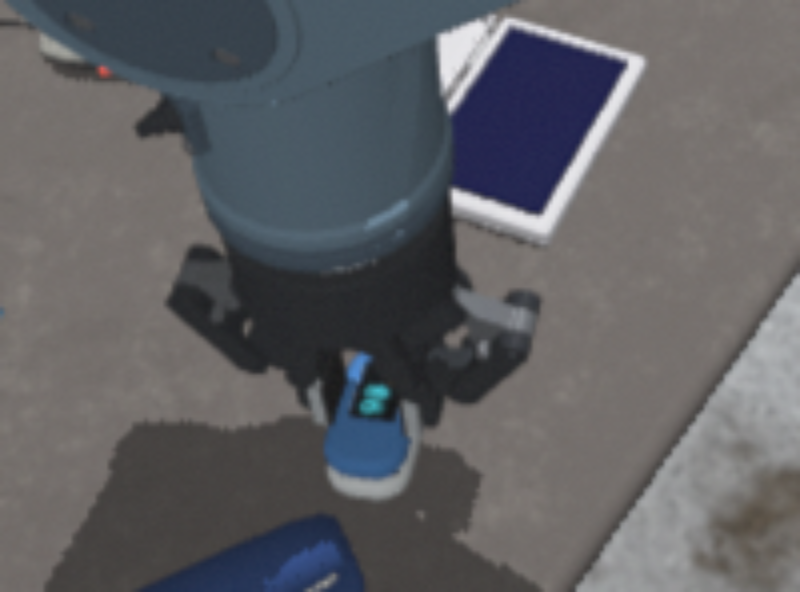

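Request:
{"op": "send_rows", "data": {
  "increments": [
    [[0, 0, 1, 0, -1], [0, 0, 0.5, 0, -1], [0, 0, 0, 0, -0.1], [0, 0, 0, 0, 0.2], [0, 0, 0, 0, 0.2]]
  ]
}}

```text
time: 7.47
eef_pos: [450.6, 229.0, 2.2]
tool_rot: [3.048, 0.666, 0.08]
force: [1.0, -0.2, 0.2]
grip_width: 51.6
```

```bash
python3 plan.py 445 200 130 24.7 25
```

```text
pos [450.6 229.    2.2] yaw 24.69 tilt [ 0.0544 -0.0087 -0.9985] q6 -0.141 q1 0.267 dyaw(deg) 0.01 t 7.4667 w 51.6 F [ 1.  -0.2  0.2]
[-2.2, 5.3, -24.3] -0.0
[-2.2, 5.3, -24.3] -0.0
[-2.2, 5.3, -24.3] -0.0
[-2.2, 5.3, -24.3] -0.0
[-2.2, 5.3, -24.3] -0.0
[-0.5, 1.3, -6.0] -0.0
```

Request:
{"op": "send_rows", "data": {
  "increments": [
    [[0, 0, -10, 0, 0.2], [0, 0, -25, 0, 0.2], [0, 0, -35, 0, 0.2], [0, 0, -40, 0, 0.2], [0, 0, -40, 0, 0.2]]
  ]
}}

```text
time: 7.88
eef_pos: [435.3, 228.1, 150.0]
tool_rot: [3.048, 0.665, 0.046]
force: [1.4, 0.8, -0.1]
grip_width: 51.5
```

```bash
python3 plan.py 470 -150 150 34 35;python3 - <<'E'
from m import *
s=snapshot('scene'); save('scene5',s['img']); print([r for r in recognise('oximeter_center','scene')])
W=cloud(s);X,Y,Z=[W[...,i] for i in range(3)]
m=(s['range_z']>0)&(abs(X-447)<45)&(abs(Y-230)<45)&(Z>8)&(Z<45); print(rect(W[m]),pca(W[m]),np.percentile(Z[m],[5,50,98]))
E
```

```text
pos [435.3 228.1 150. ] yaw 24.64 tilt [ 0.0334 -0.0144 -0.9993] q6 -0.146 q1 0.273 dyaw(deg) 9.36 t 7.8833 w 51.5 F [ 1.4  0.8 -0.1]
[-11.6, 33.0, 0.6] -0.12
[-15.5, 31.4, 0.6] -0.043
[-16.8, 30.7, 0.6] -0.0
[-16.8, 30.7, 0.6] -0.0
[-16.8, 30.7, 0.6] -0.0
[-16.8, 30.7, 0.6] -0.0
[-16.8, 30.7, 0.6] -0.0
[-16.8, 30.7, 0.6] -0.0
[-16.8, 30.7, 0.6] -0.0
[-16.8, 30.7, 0.6] -0.0
[-14.3, 26.1, 0.5] -0.0
[{'uv': [244.3, 356.1], 'conf': 0.82}, {'uv': [277.5, 208.3], 'conf': 0.56}, {'uv': [350.4, 206.4], 'conf': 0.33}]
(array([445.4, 237.9]), array([33.5, 77.8]), 23.6) 114.6 [10.99755934 28.90032302 31.49699289]
```

View pics/scene5.png

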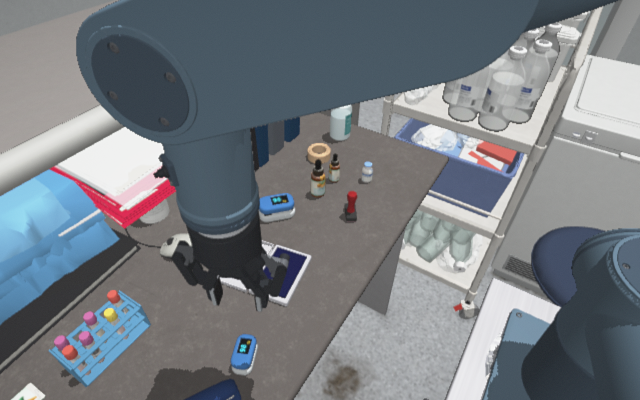

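Request:
{"op": "send_rows", "data": {
  "increments": [
    [[-6, 18, 0, -0.1, 0], [-15, 31, 0, -0.06, 0], [-17, 31, 0, 0, 0], [-17, 31, 0, 0, 0], [-17, 31, 0, 0, 0]]
  ]
}}

```text
time: 8.4
eef_pos: [456.5, 73.0, 162.8]
tool_rot: [2.974, 0.936, 0.085]
force: [0.1, -0.3, 1.0]
grip_width: 42.6
```

Request:
{"op": "send_rows", "data": {
  "increments": [
    [[-17, 31, 0, 0, 0], [-17, 31, 0, 0, 0], [-17, 31, 0, 0, 0], [-14, 26, 0, 0, 0], [-8, 15, 0, 0, 0]]
  ]
}}

```text
time: 8.82
eef_pos: [471.8, -88.5, 165.7]
tool_rot: [2.973, 0.934, 0.087]
force: [0.8, 0.0, -0.3]
grip_width: 42.5
```

```bash
python3 plan.py 465.4 -156.5 110 34 20
```

```text
pos [471.8 -88.5 165.7] yaw 34.93 tilt [ 0.0605 -0.0068 -0.9981] q6 -1.051 q1 -0.434 dyaw(deg) -0.93 t 8.8167 w 42.5 F [ 0.8  0.  -0.3]
[-10.6, 11.3, 12.6] 0.016
[-10.4, 11.5, 12.6] -0.0
[-10.4, 11.5, 12.6] -0.0
[-10.4, 11.5, 12.6] -0.0
[-4.2, 4.7, 5.1] -0.0
```

```bash
python3 -c "
from h import *
s=state();q=s['qpos'];print(np.round(q,4),q[1]+q[2]+q[4]-np.pi)"
```

```text
[-0.4339  0.1258  1.8098  0.0211  1.1483 -1.0507] -0.057702714366917096
```

Request:
{"op": "send_rows", "data": {
  "increments": [
    [[-8, 9, -5, 0.01, 0], [-10, 11, -5, 0, 0], [-10, 11, -5, 0, 0], [-10, 11, 0, 0, 0], [-5, 5, 0, 0, 0]]
  ]
}}

```text
time: 9.23
eef_pos: [460.1, -158.1, 180.7]
tool_rot: [2.98, 0.91, 0.085]
force: [-0.2, -0.2, -0.7]
grip_width: 42.9
```

```bash
python3 -c "
from h import *
s=state();q=s['qpos'];print(np.round(q,4),q[1]+q[2]+q[4]-np.pi)"; python3 plan.py 465.4 -156.5 110 34 20
```

```text
[-0.582   0.1252  1.7711  0.0285  1.192  -1.1844] -0.05330808529514197
pos [ 460.1 -158.1  180.7] yaw 34.0 tilt [ 0.0592 -0.0072 -0.9982] q6 -1.184 q1 -0.582 dyaw(deg) -0.0 t 9.2333 w 42.9 F [-0.2 -0.2 -0.7]
[0.6, -0.3, 20.0] 0.0
[0.6, -0.3, 20.0] -0.0
[0.6, -0.3, 20.0] -0.0
[0.3, -0.2, 10.9] -0.0
```

Request:
{"op": "send_rows", "data": {
  "increments": [
    [[0, 0, -40, 0, 0], [0, 0, -40, 0, 0], [0, 0, -40, 0, 0], [0, 0, -40, 0, 0], [0, 0, -40, 0, 0]]
  ]
}}

```text
time: 9.65
eef_pos: [441.8, -154.4, 376.1]
tool_rot: [3.003, 0.91, 0.059]
force: [0.8, -0.8, -0.1]
grip_width: 42.5
```

```bash
python3 plan.py 465.4 -156.5 110 34 40
```

```text
pos [ 441.8 -154.4  376.1] yaw 33.72 tilt [ 0.0369  0.0079 -0.9993] q6 -1.183 q1 -0.598 dyaw(deg) 0.28 t 9.65 w 42.5 F [ 0.8 -0.8 -0.1]
[1.4, 1.7, 39.9] -0.005
[1.4, 1.7, 39.9] -0.0
[1.4, 1.7, 39.9] -0.0
[1.4, 1.7, 39.9] -0.0
[1.4, 1.7, 39.9] -0.0
[1.4, 1.7, 39.9] -0.0
[0.9, 1.1, 27.1] -0.0
```

Request:
{"op": "send_rows", "data": {
  "increments": [
    [[0, 0, 40, 0, 0], [0, 0, 40, 0, 0], [0, 0, 40, 0, 0], [0, 0, 40, 0, 0], [0, 0, 0, 0, 0]]
  ]
}}

```text
time: 10.07
eef_pos: [461.2, -160.2, 235.3]
tool_rot: [2.969, 0.902, 0.104]
force: [-1.3, 1.2, -0.1]
grip_width: 42.6
```

```bash
python3 plan.py 465.4 -156.5 110 34 40
```

```text
pos [ 461.2 -160.2  235.3] yaw 33.88 tilt [ 0.0747 -0.0162 -0.9971] q6 -1.182 q1 -0.585 dyaw(deg) 0.12 t 10.0667 w 42.6 F [-1.3  1.2 -0.1]
[-0.3, -2.4, 39.9] -0.002
[-0.3, -2.4, 39.9] -0.0
[-0.3, -2.4, 39.9] -0.0
[-0.0, -0.3, 5.4] -0.0
```

Request:
{"op": "send_rows", "data": {
  "increments": [
    [[0, 0, 12, -0.12, 0], [0, 0, 12, -0.12, 0], [0, 0, 12, -0.12, 0], [0, 0, 12, -0.12, 0], [0, 0, 12, -0.12, 0]]
  ]
}}

```text
time: 10.48
eef_pos: [467.4, -160.5, 181.0]
tool_rot: [2.534, 1.754, 0.084]
force: [0.2, 0.3, 0.1]
grip_width: 42.8
```

```bash
python3 plan.py 465.4 -156.5 110 90 15
```

```text
pos [ 467.4 -160.5  181. ] yaw 69.42 tilt [ 0.0782 -0.0173 -0.9968] q6 -1.801 q1 -0.579 dyaw(deg) 20.58 t 10.4833 w 42.8 F [0.2 0.3 0.1]
[0.5, -1.9, 14.9] -0.12
[0.7, -1.8, 14.9] -0.12
[0.9, -1.7, 14.9] -0.119
[1.1, -1.6, 14.9] -0.0
[0.8, -1.2, 11.0] -0.0
```

Request:
{"op": "send_rows", "data": {
  "increments": [
    [[1, -2, 12, -0.12, 0], [1, -2, 12, -0.12, 0], [1, -2, 12, -0.12, 0], [1, -2, 12, 0, 0], [1, -1, 12, 0, 0]]
  ]
}}

```text
time: 10.9
eef_pos: [468.5, -156.6, 127.7]
tool_rot: [2.141, 2.192, 0.069]
force: [0.3, 0.2, -0.3]
grip_width: 42.5
```

```bash
python3 plan.py 465.4 -156.5 85 90 12
```

```text
pos [ 468.5 -156.6  127.7] yaw 91.28 tilt [ 0.086  -0.0212 -0.9961] q6 -2.182 q1 -0.571 dyaw(deg) -1.28 t 10.9 w 42.5 F [ 0.3  0.2 -0.3]
[0.3, -1.9, 11.8] 0.022
[0.3, -1.9, 11.8] -0.0
[0.3, -1.9, 11.8] -0.0
[0.2, -1.1, 6.7] -0.0
```

Request:
{"op": "send_rows", "data": {
  "increments": [
    [[0, -2, 12, 0.02, 0], [0, -2, 12, 0, 0], [0, -2, 10, 0, 0], [0, -1, 6, 0, 0], [0, 0, 0, 0, 0]]
  ]
}}

```text
time: 11.32
eef_pos: [468.0, -158.2, 91.1]
tool_rot: [2.16, 2.169, 0.073]
force: [1.1, -0.3, -1.2]
grip_width: 42.6
```

```bash
python3 plan.py 467 -157 31 90 12;  python3 - <<'E'
from m import *
s=snapshot('wrist');save('wrist6',s['img']);W=fish(s);X,Y,Z=[W[...,i] for i in range(3)]
v,u=np.mgrid[0:400,0:640]
m=(s['range_z']>0)&(abs(X-465)<40)&(abs(Y+156)<40)&(v<330); b=m&(Z>8)&(Z<22);k=m&(Z>55)&(Z<75)
hsv=cv2.cvtColor(s['img'],cv2.COLOR_RGB2HSV); k&=(hsv[...,1]>120)
for q in (b,k): print(q.sum(),rect(W[q]) if q.sum()>5 else '')
E
```

```text
pos [ 468.  -158.2   91.1] yaw 90.18 tilt [ 0.0898 -0.0226 -0.9957] q6 -2.172 q1 -0.576 dyaw(deg) -0.18 t 11.3167 w 42.6 F [ 1.1 -0.3 -1.2]
[0.5, -1.3, 11.9] 0.003
[0.5, -1.3, 11.9] -0.0
[0.5, -1.3, 11.9] -0.0
[0.5, -1.3, 11.9] -0.0
[0.5, -1.3, 11.9] -0.0
1224 (array([ 466.2, -156.6]), array([24.8, 49.2]), 32.6)
802 (array([ 465. , -156.4]), array([20.8, 20.8]), 45.2)
```

View pics/wrist6.png

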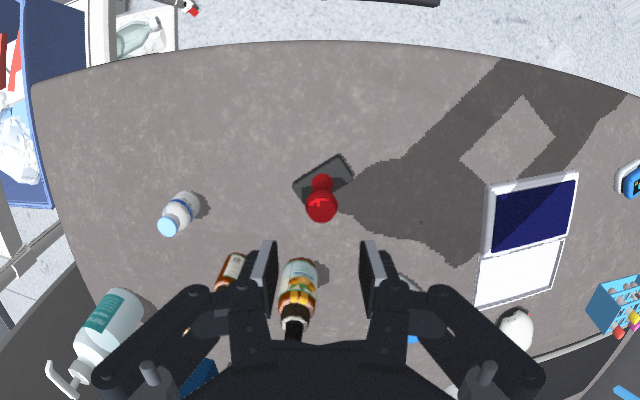

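The wrist view shows the stamp knob at (321,205), matching the measurement. The dropper bottle, at (298,285), is beyond the fingers. I descend.

Request:
{"op": "send_rows", "data": {
  "increments": [
    [[0.5, -1, 12, 0, 0], [0.5, -1, 12, 0, 0], [0.5, -1, 12, 0, 0], [0, -1, 12, 0, 0], [0, 0, 8, 0, 0]]
  ]
}}

```text
time: 11.78
eef_pos: [475.4, -161.6, 40.9]
tool_rot: [2.15, 2.16, 0.077]
force: [-0.3, -0.3, -0.3]
grip_width: 42.7
```

```bash
python3 plan.py 467.2 -157 31 90 12
```

```text
pos [ 475.4 -161.6   40.9] yaw 90.18 tilt [ 0.1018 -0.0299 -0.9944] q6 -2.177 q1 -0.573 dyaw(deg) -0.18 t 11.7833 w 42.7 F [-0.3 -0.3 -0.3]
[4.3, -8.1, 7.8] 0.003
[0.6, -1.1, 1.1] -0.0
```

Request:
{"op": "send_rows", "data": {
  "increments": [
    [[2, -4, 3, 0, 0], [2, -4, 3, 0, 0], [1, -2, 3, 0, 0], [0, 0, 0, 0, 0], [0, 0, 0, 0, 0]]
  ]
}}

```text
time: 12.2
eef_pos: [466.4, -156.9, 31.1]
tool_rot: [2.149, 2.159, 0.078]
force: [0.8, 0.0, 0.0]
grip_width: 42.9
```

```bash
python3 plan.py 467.4 -157.2 31 90 12
```

```text
pos [ 466.4 -156.9   31.1] yaw 90.19 tilt [ 0.1026 -0.0303 -0.9943] q6 -2.182 q1 -0.576 dyaw(deg) -0.19 t 12.2 w 42.9 F [0.8 0.  0. ]
[-0.3, 1.0, 0.2] 0.003
```

Request:
{"op": "send_rows", "data": {
  "increments": [
    [[0, 0, 0, 0, -1], [0, 0, 0, 0, -1], [0, 0, 0, 0, -1], [0, 0, 0, 0, -1], [0, 0, 0, 0, -1]]
  ],
  "squeeze": 40
}}

```text
time: 12.62
eef_pos: [467.5, -157.6, 32.7]
tool_rot: [2.147, 2.157, 0.079]
force: [0.7, -0.4, -0.3]
grip_width: 17.5
```

Request:
{"op": "send_rows", "data": {
  "increments": [
    [[0, 0, -8, 0, -1], [0, 0, -12, 0, -1], [0, 0, -15, 0, -1], [0, 0, -20, 0, -1], [0, 0, -20, 0, -1]]
  ]
}}

```text
time: 13.03
eef_pos: [456.0, -153.1, 107.0]
tool_rot: [2.155, 2.165, 0.075]
force: [0.1, -0.2, -1.5]
grip_width: 17.9
```

```bash
python3 plan.py 498 63.3 110 66.3 15;  python3 - <<'E'
from m import *
s=snapshot('wrist');save('wrist7',s['img'])
E
```

```text
pos [ 456.  -153.1  107. ] yaw 90.19 tilt [ 0.0959 -0.026  -0.9951] q6 -2.177 q1 -0.581 dyaw(deg) -23.89 t 13.0333 w 17.9 F [ 0.1 -0.2 -1.5]
[14.7, 3.0, -0.3] 0.12
[15.0, 1.2, -0.3] 0.12
[15.0, -0.6, -0.3] 0.12
[14.8, -2.4, -0.3] 0.057
[14.6, -3.3, -0.3] -0.0
[14.6, -3.3, -0.3] -0.0
[14.6, -3.3, -0.3] -0.0
[14.6, -3.3, -0.3] -0.0
[14.6, -3.3, -0.3] -0.0
[14.6, -3.3, -0.3] -0.0
[14.6, -3.3, -0.3] -0.0
[14.6, -3.3, -0.3] -0.0
[14.6, -3.3, -0.3] -0.0
[14.6, -3.3, -0.3] -0.0
[10.2, -2.3, -0.2] -0.0
```

View pics/wrist7.png

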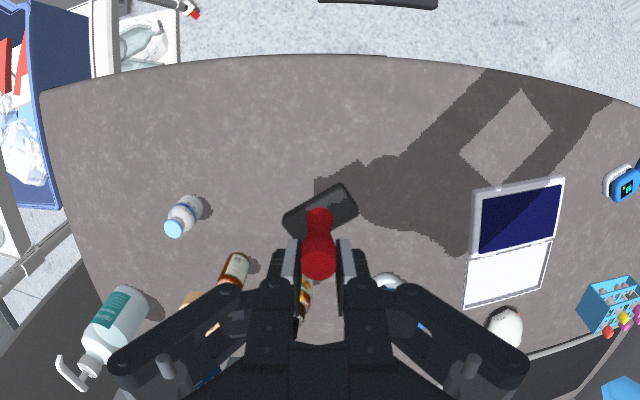

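Request:
{"op": "send_rows", "data": {
  "increments": [
    [[15, 3, -2, 0.1, -1], [18, 1, -2, 0.1, -1], [20, -1, -2, 0.1, -1], [20, -3, -2, 0.1, -1], [20, -4, -2, 0, -1]]
  ]
}}

```text
time: 13.5
eef_pos: [475.2, -63.4, 125.0]
tool_rot: [2.56, 1.658, 0.11]
force: [0.8, -1.6, -0.6]
grip_width: 17.5
```

```bash
python3 plan.py 498 63.3 110 66.3 20
```

```text
pos [475.2 -63.4 125. ] yaw 65.91 tilt [ 0.1089 -0.0359 -0.9934] q6 -1.524 q1 -0.371 dyaw(deg) 0.39 t 13.5 w 17.5 F [ 0.8 -1.6 -0.6]
[19.3, -5.0, 2.0] -0.007
[19.3, -4.9, 2.0] -0.0
[19.3, -4.9, 2.0] -0.0
[19.3, -4.9, 2.0] -0.0
[19.3, -4.9, 2.0] -0.0
[19.3, -4.9, 2.0] -0.0
[9.3, -2.4, 1.0] -0.0
```

Request:
{"op": "send_rows", "data": {
  "increments": [
    [[19, -5, -1, 0, -1], [19, -5, -1, 0, -1], [19, -5, -1, 0, -1], [19, -5, -1, 0, -1], [16, -4, -1, 0, -1]]
  ]
}}

```text
time: 13.92
eef_pos: [490.9, 35.6, 130.6]
tool_rot: [2.56, 1.655, 0.113]
force: [-0.5, 0.0, -0.1]
grip_width: 18.0
```

```bash
python3 plan.py 498 63.3 110 66.3 20
```

```text
pos [490.9  35.6 130.6] yaw 65.81 tilt [ 0.1115 -0.0364 -0.9931] q6 -1.274 q1 -0.138 dyaw(deg) 0.49 t 13.9167 w 18.0 F [-0.5  0.  -0.1]
[15.8, -4.1, 11.5] -0.008
[12.1, -3.0, 8.8] -0.0
```

Request:
{"op": "send_rows", "data": {
  "increments": [
    [[12, -3, 5, 0, -1], [9, -2, 8, 0, -1], [3, -1, 8, 0, -1], [0, 0, 0, 0, -1], [0, 0, 0, 0, -1]]
  ]
}}

```text
time: 14.33
eef_pos: [498.0, 63.6, 108.9]
tool_rot: [2.555, 1.661, 0.115]
force: [-0.3, 0.0, 1.0]
grip_width: 17.8
```

```bash
python3 plan.py 498 63.3 60 66.3 20; python3 - <<'E'
from m import *
s=snapshot('wrist');save('wrist8',s['img']);W=fish(s);np.savez('/tmp/w8',**s)
s2=snapshot('scene');np.savez('/tmp/s8',**s2);save('scene8',cv2.resize(s2['img'][150:310,180:380],None,fx=4,fy=3.7))
E
```

```text
pos [498.   63.6 108.9] yaw 66.09 tilt [ 0.113  -0.0357 -0.993 ] q6 -1.209 q1 -0.075 dyaw(deg) 0.21 t 14.3333 w 17.8 F [-0.3  0.   1. ]
[-0.4, -2.3, 19.9] -0.004
[-0.4, -2.3, 19.9] -0.0
[-0.2, -1.0, 8.8] -0.0
```

View pics/wrist8.png

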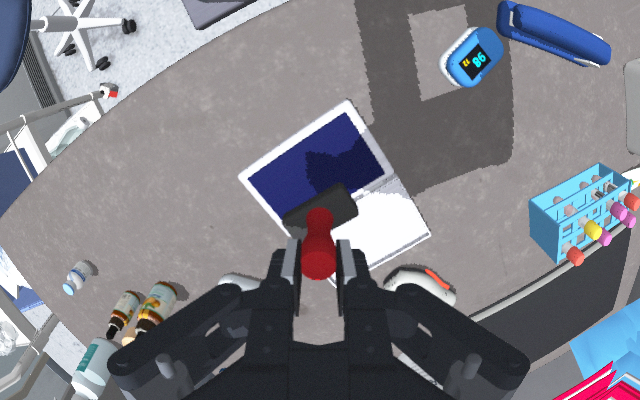

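View pics/scene8.png

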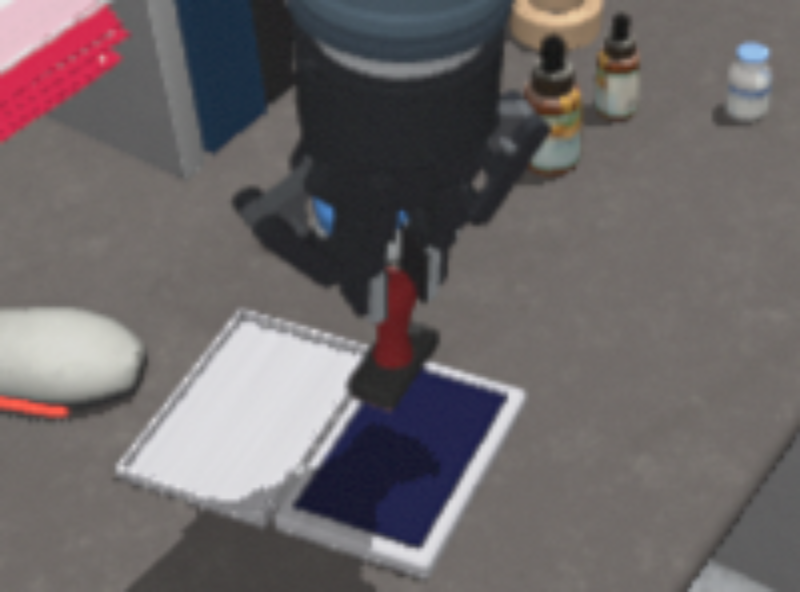

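```bash
cat > base.py <<'E'
from m import *
def base(s,zb,xy,fis):
    W=fish(s) if fis else cloud(s); d=W-np.array([*xy,zb])
    hsv=cv2.cvtColor(s['img'],cv2.COLOR_RGB2HSV).astype(int)
    red=(hsv[...,1]>110)&((hsv[...,0]<12)|(hsv[...,0]>168))
    m=(s['range_z']>0)&(np.hypot(d[...,0],d[...,1])<36)&(d[...,2]>2)&(d[...,2]<24)&~red
    P=W[m]; c=np.median(P[:,2])
    A=np.c_[P[:,:2]-P[:,:2].mean(0),np.ones(len(P))]
    keep=np.ones(len(P),bool)
    for _ in range(8):
        k=np.linalg.lstsq(A[keep],P[keep,2],rcond=None)[0]; r=P[:,2]-A@k; keep=(abs(r)<1.5) if _>2 else (r>-2)
    Q=P[keep]
    print(len(P),len(Q),rect(Q),'pca',pca(Q),'slopes',np.round(k,3),'z',np.round(np.median(Q[:,2]),1))
    return m
E
python3 - <<'E'
from base import *
for f,fi in (('w8',1),('s8',0)):
    s=dict(np.load(f'/tmp/{f}.npz')); m=base(s,76,(497,64),fi)
    v,u=np.nonzero(m); print(u.min(),u.max(),v.min(),v.max())
E
```

```text
1948 1528 (array([498.2,  65.5]), array([24.6, 48.4]), 8.4) pca 92.3 slopes [4.3000e-02 3.0000e-02 9.0651e+01] z 90.7
281 358 182 242
242 141 (array([497.7,  64.9]), array([24. , 48.4]), 8.0) pca 87.7 slopes [-1.4000e-02  3.4000e-02  9.1775e+01] z 91.7
267 289 237 260
```

Request:
{"op": "send_rows", "data": {
  "increments": [
    [[0, -2, 11, -0.035, -1], [0, -2, 11, 0, -1], [0, -2, 11, 0, -1], [0, -1, 8, 0, -1], [0, 0, 0, 0, -1]]
  ]
}}

```text
time: 14.85
eef_pos: [498.1, 60.5, 68.2]
tool_rot: [2.525, 1.697, 0.117]
force: [-0.4, -1.5, -0.7]
grip_width: 17.8
```

```bash
python3 plan.py 498.2 62 50 68.3 20; python3 - <<'E'
from base import *
t=state()['eef_pos']
for c in ('wrist','scene'):
    base(snapshot(c),t[2]-33,t[:2]+[0,2],c=='wrist')
E
```

```text
pos [498.1  60.5  68.2] yaw 67.85 tilt [ 0.1174 -0.0375 -0.9924] q6 -1.24 q1 -0.08 dyaw(deg) 0.45 t 14.85 w 17.8 F [-0.4 -1.5 -0.7]
[1.2, -2.7, 18.0] -0.008
1950 1508 (array([498.8,  62.4]), array([24.7, 48.2]), 10.9) pca 94.3 slopes [4.1000e-02 2.7000e-02 4.9969e+01] z 50.0
221 126 (array([498.4,  62.4]), array([23.9, 47.5]), 11.1) pca 86.5 slopes [3.7000e-02 2.3000e-02 5.1634e+01] z 51.7
```

Request:
{"op": "send_rows", "data": {
  "increments": [
    [[0.5, -1, 6, 0, -1], [0.5, -1, 6, 0, -1], [0, -1, 4, 0, -1], [0, 0, 0, 0, -1], [0, 0, 0, 0, -1]]
  ]
}}

```text
time: 15.37
eef_pos: [500.5, 61.6, 53.7]
tool_rot: [2.522, 1.694, 0.124]
force: [-0.3, 0.5, -0.9]
grip_width: 17.9
```

```bash
python3 plan.py 498.2 62 50 68.3 20; python3 - <<'E'
from base import *
t=state()['eef_pos']
for c in ('wrist','scene'):
    base(snapshot(c),t[2]-33,t[:2]+[0,2],c=='wrist')
E
```

```text
pos [500.5  61.6  53.7] yaw 67.82 tilt [ 0.1234 -0.038  -0.9916] q6 -1.234 q1 -0.077 dyaw(deg) 0.48 t 15.3667 w 17.9 F [-0.3  0.5 -0.9]
[-0.6, -2.7, 3.4] -0.008
1943 1504 (array([501.3,  63.7]), array([24.7, 48. ]), 11.2) pca 94.5 slopes [4.8000e-02 2.5000e-02 3.5503e+01] z 35.6
213 133 (array([500.2,  63.1]), array([24.2, 46.4]), 10.7) pca 87.7 slopes [4.3000e-02 1.3000e-02 3.6311e+01] z 36.3
```

Request:
{"op": "send_rows", "data": {
  "increments": [
    [[0, -2, 1, 0, -1], [0, -2, 1, 0, -1], [0, -0.5, 1, 0, -1], [0, 0, 0, 0, -1], [0, 0, 0, 0, -1]]
  ]
}}

```text
time: 15.88
eef_pos: [496.7, 63.6, 50.6]
tool_rot: [2.521, 1.694, 0.125]
force: [0.1, -0.3, -0.4]
grip_width: 17.8
```

```bash
python3 plan.py 498.2 62 50 68.3 20; python3 - <<'E'
from base import *
t=state()['eef_pos']
for c in ('wrist','scene'):
    base(snapshot(c),t[2]-33,t[:2]+[0,2],c=='wrist')
E
```

```text
pos [496.7  63.6  50.6] yaw 67.84 tilt [ 0.1247 -0.0381 -0.9915] q6 -1.229 q1 -0.074 dyaw(deg) 0.46 t 15.8833 w 17.8 F [ 0.1 -0.3 -0.4]
[-0.9, 1.9, 0.8] -0.008
1949 1524 (array([497.3,  65.4]), array([24.5, 48. ]), 11.2) pca 94.1 slopes [5.3000e-02 2.5000e-02 3.2315e+01] z 32.4
212 129 (array([496.5,  64.9]), array([23.6, 48. ]), 11.4) pca 90.3 slopes [1.800e-02 2.200e-02 3.322e+01] z 33.3
```

Request:
{"op": "send_rows", "data": {
  "increments": [
    [[-0.8, 0.3, 0.4, 0, -1], [-0.6, 0.3, 0.4, 0.01, -1], [0, 0, 0, 0, -1], [0, 0, 0, 0, -1], [0, 0, 0, 0, -1]]
  ]
}}

```text
time: 16.4
eef_pos: [497.2, 61.7, 50.0]
tool_rot: [2.531, 1.68, 0.127]
force: [0.4, 0.4, -1.0]
grip_width: 18.1
```

```bash
python3 plan.py 498.2 62 49 68.3 20; python3 - <<'E'
from base import *
t=state()['eef_pos']
for c in ('wrist','scene'):
    base(snapshot(c),t[2]-33,t[:2]+[0,2],c=='wrist')
E
```

```text
pos [497.2  61.7  50. ] yaw 67.2 tilt [ 0.1252 -0.0382 -0.9914] q6 -1.223 q1 -0.078 dyaw(deg) 1.1 t 16.4 w 18.1 F [ 0.4  0.4 -1. ]
[0.7, 0.6, 1.1] -0.019
1948 1521 (array([497.9,  63.5]), array([24.6, 48.2]), 9.8) pca 93.3 slopes [4.9000e-02 2.6000e-02 3.1738e+01] z 31.8
213 133 (array([496.8,  63.1]), array([23.4, 49.2]), 9.4) pca 89.6 slopes [7.5000e-02 2.0000e-02 3.2787e+01] z 32.9
```

Request:
{"op": "send_rows", "data": {
  "increments": [
    [[0, -0.2, 0.6, -0.006, -1], [0, 0, 0.4, 0, -1], [0, 0, 0, 0, -1], [0, 0, 0, 0, -1], [0, 0, 0, 0, -1]]
  ]
}}

```text
time: 16.92
eef_pos: [497.2, 61.8, 48.9]
tool_rot: [2.525, 1.688, 0.126]
force: [-0.4, -0.2, 0.1]
grip_width: 17.8
```

```bash
python3 plan.py 498.2 62 49 68.3 20; python3 - <<'E'
from base import *
t=state()['eef_pos']
for c in ('wrist','scene'):
    base(snapshot(c),t[2]-33,t[:2]+[0,2],c=='wrist')
E
```

```text
pos [497.2  61.8  48.9] yaw 67.59 tilt [ 0.1252 -0.0382 -0.9914] q6 -1.229 q1 -0.077 dyaw(deg) 0.71 t 16.9167 w 17.8 F [-0.4 -0.2  0.1]
[0.6, 0.9, -0.0] -0.012
1946 1529 (array([498. ,  63.5]), array([24.7, 48.3]), 9.8) pca 93.8 slopes [5.3000e-02 2.4000e-02 3.0586e+01] z 30.7
232 118 (array([497.3,  63.4]), array([23.3, 48.5]), 11.9) pca 91.5 slopes [ 0.056  0.036 31.821] z 31.8
```

Request:
{"op": "send_rows", "data": {
  "increments": [
    [[0, 0, 0.6, 0, -1], [0, 0, 0, 0, -1], [0, 0, 0, 0, -0.5], [0, 0, 0, 0, -0.2], [0, 0, 0, 0, 0]]
  ]
}}

```text
time: 17.43
eef_pos: [498.0, 61.8, 48.9]
tool_rot: [2.524, 1.688, 0.129]
force: [-0.1, -0.1, -0.0]
grip_width: 42.3
```

```bash
python3 plan.py 498.2 62 49 68.3 20; python3 - <<'E'
from base import *
t=state()['eef_pos']
s=snapshot('wrist'); base(s,15,(498,63.5),1);save('wrist9',s['img'])
s=snapshot('scene'); base(s,15,(498,63.5),0);save('scene9',cv2.resize(s['img'][150:310,180:380],None,fx=4,fy=3.7))
E
```

```text
pos [498.   61.8  48.9] yaw 67.59 tilt [ 0.1269 -0.0382 -0.9912] q6 -1.229 q1 -0.077 dyaw(deg) 0.71 t 17.4333 w 42.3 F [-0.1 -0.1 -0. ]
[0.3, 0.1, -0.1] -0.012
2014 1571 (array([499. ,  64.1]), array([25.2, 48.3]), 10.8) pca 97.4 slopes [1.9000e-02 3.0000e-03 2.9964e+01] z 30.0
299 120 (array([498.3,  63.9]), array([24.6, 47.8]), 11.3) pca 92.0 slopes [ 1.8000e-02 -6.0000e-03  3.0633e+01] z 30.6
```

View pics/wrist9.png

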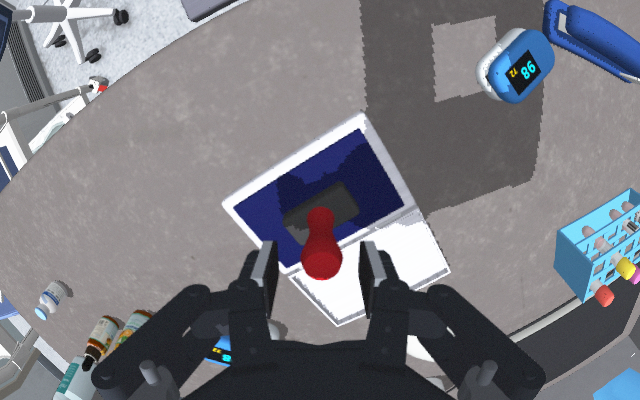

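View pics/scene9.png

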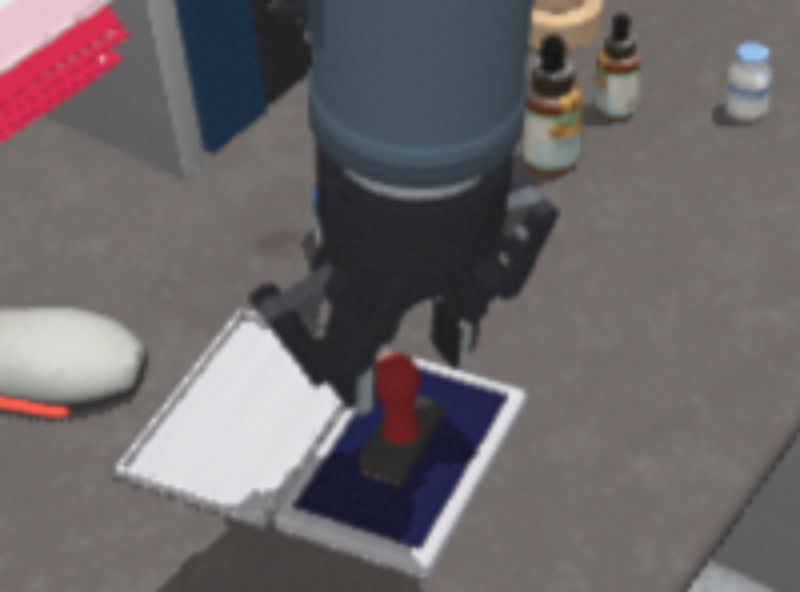

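Request:
{"op": "send_rows", "data": {
  "increments": [
    [[0, 0, -10, 0, 0], [0, 0, -20, 0, 0], [0, 0, -30, 0, 0], [0, 0, -30, 0, 0], [0, 0, -30, 0, 0]]
  ]
}}

```text
time: 17.95
eef_pos: [476.6, 66.6, 166.8]
tool_rot: [2.534, 1.693, 0.108]
force: [0.7, 0.9, -0.6]
grip_width: 43.1
```

Request:
{"op": "send_rows", "data": {
  "increments": [
    [[-20, 0, -20, 0, 0], [-25, 0, -20, 0, 0], [-25, 0, -10, 0, 0], [-20, 0, 0, 0, 0], [0, 0, 0, 0, 0]]
  ]
}}

```text
time: 18.37
eef_pos: [438.1, -16.3, 230.4]
tool_rot: [2.517, 1.693, 0.127]
force: [0.2, 0.2, 1.0]
grip_width: 43.1
```

```bash
python3 - <<'E'
from base import *
st=state();print(st['eef_pos'],st['time'])
s=snapshot('scene'); base(s,15,(498,63.5),0);save('scene10',s['img'])
W=cloud(s);X,Y,Z=[W[...,i] for i in range(3)];ok=s['range_z']>0
hsv=cv2.cvtColor(s['img'],cv2.COLOR_RGB2HSV)
k=ok&(abs(X-498)<40)&(abs(Y-63)<40)&(Z>60)&(Z<95)&(hsv[...,1]>120);print('knob',rect(W[k]),np.percentile(Z[k],98))
t=ok&(abs(X-520)<130)&(abs(Y-70)<90)&(Z<30)&(hsv[...,1]<50)&(hsv[...,2]>170);print('white',rect(W[t]))
for n in ['oximeter_center','dropper_center','stamp_center']: print(n,[(r['uv'],r['conf']) for r in recognise(n,'scene')])
m=ok&(abs(X-447)<35)&(abs(Y-230)<32)&(Z>8)&(Z<45); print('oxi',rect(W[m]),np.percentile(Z[m],[50,98]))
s=snapshot('top');save('top10',s['img']);base(s,15,(498,63.5),0)
E
```

```text
[438.12982897 -16.25157943 230.39652785] 18.3667
344 114 (array([498.8,  64.3]), array([24.2, 46.8]), 12.2) pca 89.9 slopes [-6.0000e-03 -1.1000e-02  3.0821e+01] z 30.7
knob (array([496.4,  64.7]), array([17.6, 18.3]), 2.6) 82.97863961580083
white (array([557.5,  74. ]), array([198. , 122.9]), 9.4)
oximeter_center [([278.2, 206.0], 0.89), ([246.7, 354.8], 0.62), ([258.5, 270.1], 0.59)]
dropper_center [([316.6, 180.3], 0.61)]
stamp_center [([278.5, 259.0], 0.86)]
oxi (array([449.4, 229.1]), array([33.1, 56.6]), 24.1) [28.93405041 31.75939618]
310 85 (array([497.6,  63. ]), array([23.5, 48. ]), 10.9) pca 110.9 slopes [ 5.0000e-03 -2.2000e-02  3.1331e+01] z 31.5
```

View pics/scene10.png

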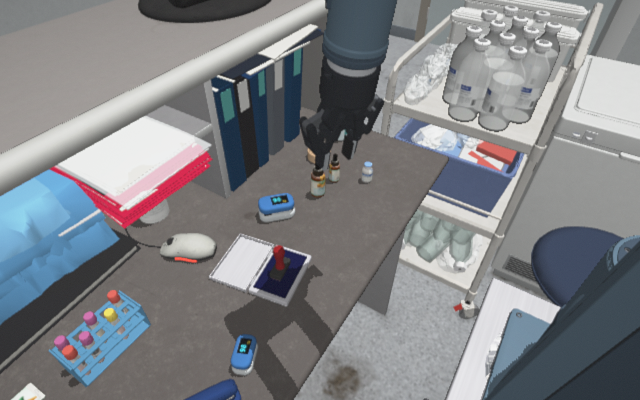

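View pics/top10.png

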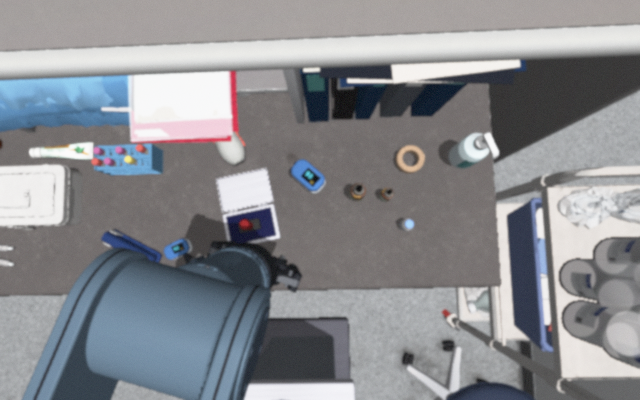

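```bash
python3 -c "
from plant import *
print(close_job(),state()['time'])"
```

```text
the job is handed in; nothing more can be done
the job is handed in; nothing more can be done
```

The job is done and handed in at about 18.5 s of the 48 s allowed.

- **Oximeter:** I lifted the smaller, blue-and-white one off the pad and set it right way up on the bare worktop at about (449, 229) mm. It lies flat, with its top about 30 mm above the worktop, and is clear of the pad and its lid.
- **Stamp:** I then stood it on the felt at about (498, 64) mm; the pad's middle is at about (498, 63.5). Its long side is within about 1–2° of the pad's long side. It stands upright with the knob top at 83 mm, and the gripper is open and well clear.
- **Dropper bottle:** both bottles are still standing where they were.

**Checks that disagreed or drifted:**
- The scene and top cameras differed by about 1 mm on the stamp's position, and gave its angle as 12.2° and 10.9° against the pad's 10.4°.
- The network also reported a false, weaker "oximeter" on the pad, at the stamp's location. The pictures show only the stamp there.
- The tool drifted to about 7.5° of tilt during the moves, which rows cannot correct. I gripped the stamp across the tilt so it stayed nearly upright, and it settled flat on release.
- The reported gripper opening read about 5 mm less than the true width of each object held.

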